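Stand the tipped flux bottle up in its lane

ROBOT

A 7-joint arm with a two-finger parallel gripper is mounted at the origin on a cart in front of the work surface, level with it; the furniture and walls round the work are solid. World frame = base frame: x ahead of the robot, y to its left, z up, the work surface at z = 0. Lengths are in m, angles in rad, forces in N, time in s.
With the tool pointing down it reaches from about 0.425 to 0.925 m from the base axis. Payload 6.8 kg.
Tool frame: the origin (TCP) lies at the very end of the fingers, on their centre line; the grasp point (between the pads) lies 19 mm behind it; z points along the fingers, y is the line along which they close (so a half turn about z gives the same grasp; the last joint's range is limited). The gripper opens to 85 mm and grips with 20 to 120 N. Pads are 22 mm wide; open, the fingers measure 114 mm over their backs; the gripper's body (76 mm by 85 mm) begins 54 mm behind the grasp point. The pads swing forward as they close: fully open they stand 13 mm farther back than shut.
Start: joints at [-1.343, 0.477, 0.022, 1.555, -0.011, 1.109, -0.083], TCP at [0.222, 0.637, 0.231] pointing down, gripper open.
Joint ranges: [-2.96, 2.96], [-0.34, 2.1], [-1.41, 1.46], [0.24, 2.44], [-1.37, 4.51], [0.17, 1.92], [-2.96, 2.96]. Speed limits (rad/s): [2.39, 2.39, 3.14, 3.14, 3.14, 3.14, 3.14].

INTERFACE

Orientations are given as a unit quaternion [w, x, y, z].
In Python, from station import bot gives the robot as it stands.
- The arm moves only by the tool drive_effector, called after "Emit:" in YAML: its name, and indented under it one key for each argument. Schema: {"type":"object","properties":{"steps":{"type":"array","items":{"type":"number"},"minItems":5,"maxItems":100},"grip_force":{"type":"number"},"only":{"type":"string"},"quiet":{"type":"boolean"},"lines":{"type":"string"}},"required":["steps"],"additionalProperties":false}. steps is one flat list of numbers that holds 1 to 20 rows one after another, with no inner brackets; each row has 5 numbers: dx, dy, dz in units of 100 mm, then a turn about the tool's z in units of 0.05 rad, then the opening from 0.0 (shut) to 1.0 (fully open); each row shifts and turns the commanded pose from where the row before left it, along the tool's axes as they then stand; what a row does not reach is not made up. A row lasts 1/10 s, in which the tool goes at most 0.05 m and 0.15 rad, less where a joint would pass 70% of its speed; a pose out of reach is approached as far as the arm can. The fingers move at their own pace and stop on an object; grip_force is the grip in N (left out, the last holds). Time passes only in rows, so rows that do not move let the fingers close. The tool returns the time, the measured TCP pose, the force, the opening and the grip force at its end. only (a regular expression) keeps the lines of the reply that match it, lines (a string "A,B") keeps lines A to B, and quiet returns only ok. Input that does not fit is refused with a message, and nothing moves.
- bot.get_obs(): the state, without advancing time (a new reading comes with each control period).
- bot.read_camera(name): name is "side" or "top" or "wrist"; returns the picture (480x640x3 uint8, blue, green, red); there is no depth.
- bot.camera_info(name): a dict with "vertical_fov" (degrees; the focal length in pixels is half the picture's height over the tangent of half this angle, whatever the lens; pixels are square), "cx", "cy" (the principal point, pixels), "k1" (the pictures are not rectified: a ray, as slopes to the right and down, at radius r is drawn at 1 + k1 r^2 times it, then the intrinsics apply), "view" (4x4, takes a point from world to camera coordinates); the wrist camera has in their place "hand_eye" (4x4, takes a point from camera to tool coordinates, whose origin is the TCP and whose axes are the flange's). Camera axes: x right, y up, looking along -z (the intrinsics and any distortion apply to the point x, -y, -z); pixel columns grow to the right and rows downward; lengths in m; the calibration is good to about 2 mm. A picture is of the moment at which its call begins: read the wrist's pose just before it. camera_info takes no time and is no camera call.
- bot.hand_in(): hands the job in; it is judged then, once.
The state is a dict: "t": time; "q": joint angles; "joint_vel": joint speeds; "joint_torque": joint torques, N m; "eef_pos": TCP position; "tool_rot": TCP orientation; "contact_force": force on the tool from outside, world axes, zero at the start; "torque": the same for the moment, N m; "gripper_width": opening from 0.0 (shut) to 1.0 (fully open); "grasp_force": force on a finger pad.
Only numpy, scipy, OpenCV 4.12 (cv2) and the standard library are available. Lean on these libraries where they do the work, as an engineer would, in place of code of your own. Each camera call takes 0.05 s, during which the arm holds its last target. There are 200 camera calls.

TASK

One of the three flux bottles in the shallow tray has fallen over. Stand it upright again on the tray floor, in line with its two standing neighbours and midway between them, and let go; do not disturb the two standing bottles or the battery lying behind the tray.

Things in the scene. Friction and masses are not known exactly. Their poses are not given: they have to be found in the camera images.
- lane: Shallow dark steel tray fixed on the desk, 140 mm (its own x) by 400 mm (its own y, the direction of the lane, running roughly left-right as the robot sees it). Floor 3 mm thick, so bottles stand 3 mm above the desk; rim 7 mm high above the desk and 3 mm thick all round. Origin at the centre of the tray's underside, z up.
- bottle_down: The fallen amber bottle with white cap, lying between the standing ones, cap towards tray +y (left), up to 20 degrees askew; lying, its axis is 21 mm above the desk. 94 mm tall: round body 37 mm across to 68 mm above the foot (straight to 50), cap 20 mm across to 84, then an 8 mm nozzle. 0.08-0.16 kg. Origin: centre of its foot; its z runs from foot to nozzle and must end up vertical.
- bottle_left: A bottle of the same kind standing upright in the lane, about 165 mm from the tray's centre towards its left (+y) end. Origin at the centre of its foot, z up. Leave it standing.
- bottle_right: A bottle of the same kind standing upright in the lane, about 165 mm from the tray's centre towards its right (-y) end. Origin at the centre of its foot, z up. Leave it standing.
- cell: Bystander: a big round battery, green and white, 33 mm in diameter and 60 mm long, lying on the desk behind the right part of the tray (farther from the robot). Origin below its middle on the desk. Leave it.

How it is judged:
By the outcome, as a careful person would: the job done as asked, in the order asked, and still so for the second after the job is handed in, with the robot touching nothing.
It also fails if it takes over 40 s, if anything falls off the work surface, if the arm or the gripper's body presses on something with over 40 N, if the wrist force passes 120 N, or if a joint passes its speed limit or range.

## Working session

There is one attempt and no reset: what is moved stays moved. The work goes in short steps, Python scripts to look and compute and a tool call to move; the robot and the scene stay as the last step left them, time stands still between calls to the robot, and variables do not carry over. Pictures are saved under pics/ and viewed, at most 13 in all, crops included, and the job is handed in when it is done.

```bash
ls; mkdir -p pics; python3 - <<'E'
from station import bot
import cv2, json
o=bot.get_obs(); print({k:o[k] for k in("t","eef_pos","tool_rot","gripper_width")})
for n in("side","top","wrist"):
    cv2.imwrite(f"pics/{n}0.png",bot.read_camera(n)); print(n,bot.camera_info(n))
E
```

```text
pics
station.py
{'t': 0.0, 'eef_pos': array([0.22222013, 0.63674707, 0.23032409]), 'tool_rot': array([-9.47077333e-05,  1.67090956e-01,  9.85941058e-01, -9.12912994e-04]), 'gripper_width': 1.0027573209006266}
side {'vertical_fov': 54.23611641184843, 'cx': 320.4209464856428, 'cy': 226.53692549196793, 'k1': -0.07602728257282879, 'view': array([[ 0.94195359, -0.33502692,  0.02191798, -0.46173839],
       [ 0.18722699,  0.57834854,  0.7940145 , -0.35626244],
       [-0.27869246, -0.74382117,  0.60750356, -0.44122737],
       [ 0.        ,  0.        ,  0.        ,  1.        ]])}
top {'vertical_fov': 54.834945631713836, 'cx': 315.25976994532505, 'cy': 237.06560395689084, 'k1': 0.01724110826535404, 'view': array([[ 0.02934903, -0.99935636,  0.02062754,  0.32810391],
       [ 0.9936865 ,  0.03140568,  0.10770713, -0.62454164],
       [-0.10828563,  0.01733621,  0.99396865, -0.88005379],
       [ 0.        ,  0.        ,  0.        ,  1.        ]])}
wrist {'vertical_fov': 63.41806364085341, 'cx': 317.28250556545646, 'cy': 231.42147211650754, 'k1': -0.07512459546073666, 'hand_eye': array([[ 2.73510658e-04,  9.45589174e-01,  3.25362935e-01,
         8.26030630e-02],
       [ 9.99999888e-01, -3.84314670e-04,  2.76285816e-04,
         6.83274340e-05],
       [ 3.86294626e-04,  3.25362823e-01, -9.45589173e-01,
        -1.42541611e-01],
       [ 0.00000000e+00,  0.00000000e+00,  0.00000000e+00,
         1.00000000e+00]])}
```

View pics/top0.png

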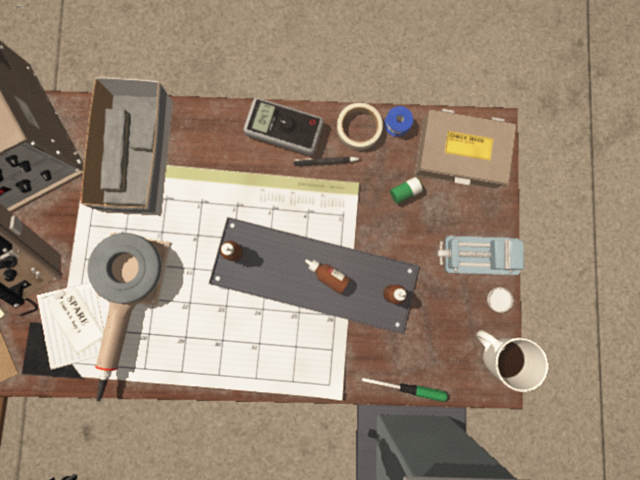

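View pics/side0.png

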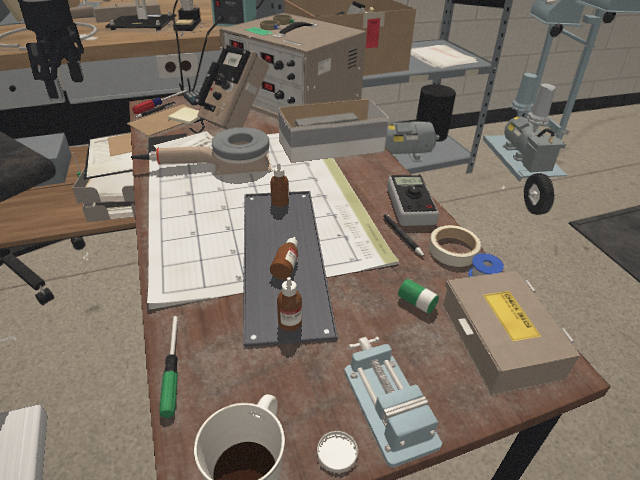

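Top: tray centre near (315,273), fallen bottle with foot ~(347,288) and nozzle ~(308,262), standing bottles ~(231,250) and ~(398,294), cell (407,190). Side: nozzles of the standing ones at about (278,167) and (288,283). I'll make enlarged crops to get precise pixels.

```bash
cat > h.py <<'E'
import numpy as np, cv2
from station import bot
from scipy.spatial.transform import Rotation as R
def tool():
    o=bot.get_obs(); w,x,y,z=o["tool_rot"]; T=np.eye(4); T[:3,:3]=R.from_quat([x,y,z,w]).as_matrix(); T[:3,3]=o["eef_pos"]; return T
def ray(n,px,T=None):
    c=bot.camera_info(n); f=240/np.tan(np.radians(c["vertical_fov"]/2))
    K=np.array([[f,0,c["cx"]],[0,f,c["cy"]],[0,0,1]])
    u=cv2.undistortPoints(np.array([[px]],float),K,np.array([c["k1"],0,0,0.]))[0,0]
    M=np.linalg.inv(c["view"]) if "view" in c else T@c["hand_eye"]
    d=M[:3,:3]@[u[0],-u[1],-1]; return M[:3,3],d/np.linalg.norm(d)
def plane(n,px,z,T=None):
    o,d=ray(n,px,T); return o+d*(z-o[2])/d[2]
def tri(*rs):
    A=sum(np.eye(3)-np.outer(d,d) for o,d in rs); b=sum((np.eye(3)-np.outer(d,d))@o for o,d in rs)
    p=np.linalg.solve(A,b); return p,[np.linalg.norm((np.eye(3)-np.outer(d,d))@(p-o)) for o,d in rs]
E
python3 - <<'E'
import cv2,numpy as np
t=cv2.imread('pics/top0.png');s=cv2.imread('pics/side0.png')
def amber(im,box):
    x0,y0,x1,y1=box; h=cv2.cvtColor(im[y0:y1,x0:x1],cv2.COLOR_BGR2HSV)
    m=((h[...,0]<16)&(h[...,1]>90)&(h[...,2]>30)).astype('uint8')
    n,l,st,c=cv2.connectedComponentsWithStats(m)
    for i in range(1,n):
        if st[i,4]>30: print(box,st[i]+[x0,y0,0,0,0],c[i]+[x0,y0], 'rect',cv2.minAreaRect(np.argwhere(l==i)[:,::-1].astype('float32')))
for b in((215,235,245,268),(295,250,362,303),(380,278,415,308)): amber(t,b)
c=lambda im,x,y,w,h,k:cv2.resize(im[y:y+h,x:x+w],None,fx=k,fy=k,interpolation=cv2.INTER_CUBIC)
top=np.hstack([c(t,295,250,70,60,6),c(t,215,230,30,60,6),c(t,380,265,33,60,6)])[:, :800]
side=np.hstack([c(s,255,225,60,60,4),c(s,255,160,60,60,4),c(s,260,270,60,60,4)])
cv2.imwrite('pics/crop.png',np.vstack([top,np.pad(side,((0,0),(0,top.shape[1]-720),(0,0)))]))
E
```

```text
(215, 235, 245, 268) [220 241  23  20 214] [233.42056075 251.80373832] rect ((16.250001907348633, 15.750000953674316), (21.21320343017578, 19.091880798339844), 45.0)
(295, 250, 362, 303) [315 264  35  30 500] [330.888 278.216] rect ((36.15384292602539, 27.269229888916016), (34.39141082763672, 18.027755737304688), 33.6900634765625)
(380, 278, 415, 308) [383 285  22  19 218] [391.53211009 293.62844037] rect ((13.5, 16.0), (21.0, 18.0), -0.0)
```

View pics/crop.png

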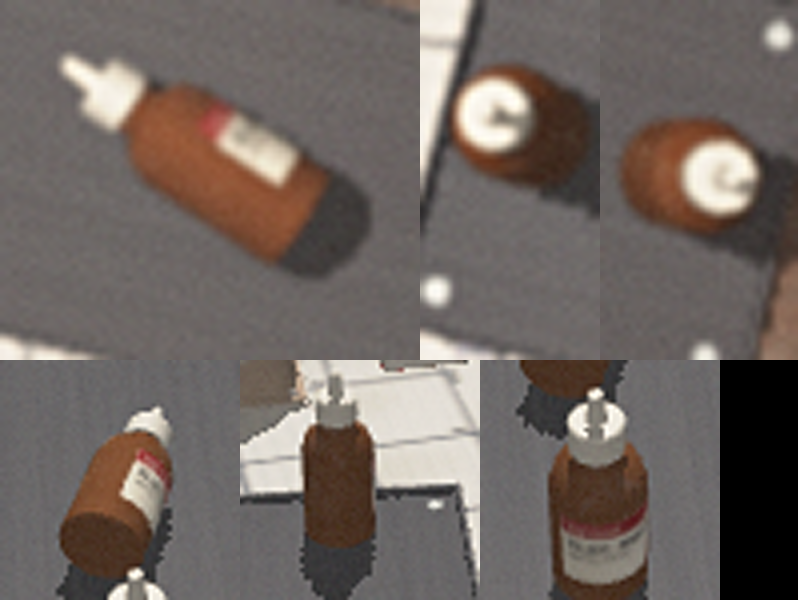

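Crop: the fallen bottle's nozzle tip is at (305.8,260.3), cap centre (313.7,265.8) and foot centre (345.2,286.8) in top. Left cap is at (227.3,249.2) and right cap at (400,294.7) in top; their nozzle tips are at (279,164.3) and (289,278) in side.

```bash
python3 - <<'E'
from h import *
np.set_printoptions(precision=4,suppress=True)
L=plane("top",(227.3,249.2),.087);Rr=plane("top",(400,294.7),.087)
print("L,R top cap",L,Rr,np.linalg.norm(L-Rr))
print("L,R side nozzle",plane("side",(279,164.3),.097),plane("side",(289,278),.097))
n=plane("top",(305.8,260.3),.0215);f=plane("top",(345.2,286.8),.0215);c=plane("top",(313.7,265.8),.0215)
print("down nozzle,foot,cap",n,f,c,"len",np.linalg.norm(n-f),np.linalg.norm(c-f))
print("side: nozzle",plane("side",(255+157/4,225+50/4),.0215),"cap",plane("side",(255+148/4,225+68/4),.0215))
print("screws",[plane("top",p,.004)[:2] for p in((215+16/6,230+290/6),(380+178/6,265+36/6))])
u=(n-f)/np.linalg.norm(n-f);print("axis",u,"yaw deg",np.degrees(np.arctan2(u[1],u[0])))
v=(L-Rr);print("lane yaw",np.degrees(np.arctan2(v[1],v[0])),"mid",(L+Rr)/2)
T=tool();print(T)
E
```

```text
L,R top cap [0.5807 0.5083 0.087 ] [0.5072 0.1902 0.087 ] 0.3264563911207045
L,R side nozzle [0.5815 0.5065 0.097 ] [0.5085 0.1915 0.097 ]
down nozzle,foot,cap [0.5685 0.3642 0.0215] [0.5188 0.2851 0.0215] [0.5581 0.3482 0.0215] len 0.09339880381210078 0.07439716790651238
side: nozzle [0.5693 0.3674 0.0215] cap [0.5617 0.3562 0.0215]
screws [array([0.5282, 0.5388]), array([0.5544, 0.1542])]
axis [0.5324 0.8465 0.    ] yaw deg 57.83434279064647
lane yaw 76.9965211933983 mid [0.5439 0.3493 0.087 ]
[[-0.9442  0.3295 -0.0004  0.2223]
 [ 0.3295  0.9442 -0.0014  0.6369]
 [-0.0001 -0.0014 -1.      0.2306]
 [ 0.      0.      0.      1.    ]]
```

Everything agrees: the length is 93 mm, neighbour spacing is 326 mm, lane yaw 77° and target foot about (0.544, 0.349). I'll move over the cap (s = 80 mm at (0.561, 0.353)) and turn tool x along −axis.

The rows are not in the units I measure in: shifts go in units of 100 mm and turns go in units of 0.05 rad. I convert before sending: -0.0376 m is -0.376, -0.0142 m is -0.142, -0.1493 rad is -2.986.

Emit:
drive_effector:
  steps: [-0.376,-0.142,0.091,0,1,-0.376,-0.142,0.091,0,1,-0.376,-0.142,0.091,0,1,-0.376,-0.142,0.091,0,1,-0.376,-0.142,0.091,0,1,-0.376,-0.142,0.091,0,1,-0.376,-0.142,0.091,0,1,-0.376,-0.142,0.091,0,1,-0.376,-0.142,0.091,0,1,-0.376,-0.142,0.091,0,1,-0.376,-0.142,0.091,0,1,0,0,0,-2.986,0.5,0,0,0,-2.986,0.5,0,0,0,-2.986,0.5,0,0,0,-2.986,0.5,0,0,0,-2.986,0.5,0,0,0,-2.986,0.5,0,0,0,-2.986,0.5,0,0,0,-2.986,0.5,0,0,0,-2.986,0.5]
  grip_force: 20

```text
t: 2.15
eef_pos: [0.5613, 0.3533, 0.1308]
tool_rot: [-0.0, -0.486, 0.874, -0.0]
contact_force: [-0.4, -0.4, 0.1]
gripper_width: 0.499
grasp_force: 0.0
```

```bash
python3 - <<'E'
from h import *
np.set_printoptions(precision=4,suppress=True)
T=tool();im=bot.read_camera("wrist");cv2.imwrite("pics/w1.png",im);np.save("w1T.npy",T)
print(T, bot.get_obs()["q"])
E
```

```text
[[-0.5285 -0.8489 -0.0006  0.5613]
 [-0.8489  0.5285 -0.0004  0.3533]
 [ 0.0007  0.0003 -1.      0.1308]
 [ 0.      0.      0.      1.    ]] [-0.4934  0.5689 -0.2284  1.6585  0.1526  0.9323  1.8133]
```

View pics/w1.png

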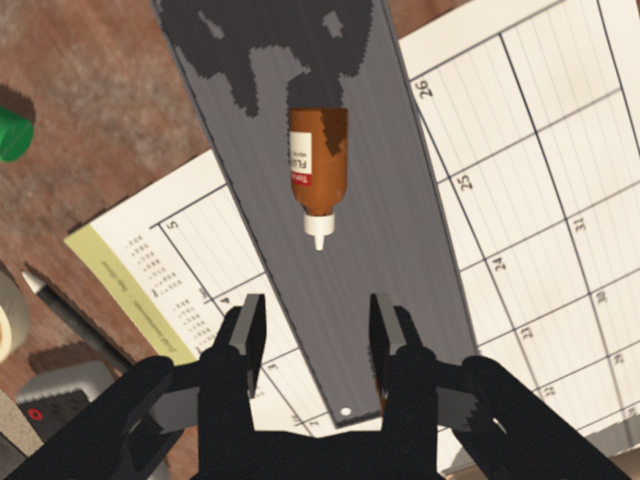

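The wrist picture shows the bottle aligned with tool x: nozzle tip (319,249), cap about (319,225), foot edge about (320,108).

```bash
python3 - <<'E'
from h import *
np.set_printoptions(precision=4,suppress=True)
T=np.load("w1T.npy")
for n,p in(("nozzle",(319,249)),("cap",(319.5,225)),("foot",(320,108))):
    P=plane("wrist",p,.0215,T); print(n,P,"tool",T[:3,:3].T@(P-T[:3,3]))
E
```

```text
nozzle [0.5697 0.3668 0.0215] tool [-0.0159 -0.0001  0.1093]
cap [0.5601 0.352  0.0215] tool [0.0016 0.0002 0.1093]
foot [0.5195 0.2871 0.0215] tool [0.0782 0.0004 0.1094]
```

Converted, -0.002 m is -0.02, 0.03 m is 0.3.

Emit:
drive_effector:
  steps: [-0.02,0,0.3,0,0.5,0,0,0.3,0,0.5,0,0,0.3,0,0.5,0,0,0.2,0,0.5,0,0,0.08,0,0.5,0,0,0,0,0.5,0,0,0,0,0.15,0,0,0,0,0.15,0,0,0,0,0.15,0,0,0,0,0.15,0,0,0,0,0.15]
  grip_force: 20

```text
t: 3.3
eef_pos: [0.5634, 0.3562, 0.0142]
tool_rot: [0.001, -0.483, 0.876, 0.0]
contact_force: [1.3, 1.6, 2.0]
gripper_width: 0.222
grasp_force: 19.7
```

Gripped at 19 mm, which matches the cap. Now I raise the cap along an arc about the foot edge, starting with the first 30°.

Emit:
drive_effector:
  steps: [0.03,0,-0.102,0,0.15,0.047,0,-0.101,0,0.15,0.058,0,-0.092,0,0.15,0.067,0,-0.085,0,0.15,0,0,0,0,0.15]

```text
t: 3.8
eef_pos: [0.5521, 0.3371, 0.0528]
tool_rot: [0.001, -0.482, 0.876, -0.0]
contact_force: [0.2, 0.7, -1.0]
gripper_width: 0.231
grasp_force: 19.6
```

```bash
python3 - <<'E'
from h import *
s=bot.read_camera("side");w=bot.read_camera("wrist")
cv2.imwrite("pics/b1.png",np.hstack([cv2.resize(s[170:330,200:360],(480,480)),cv2.resize(w[0:480,160:480],(320,480))]))
E
```

```text
(no output)
```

View pics/b1.png

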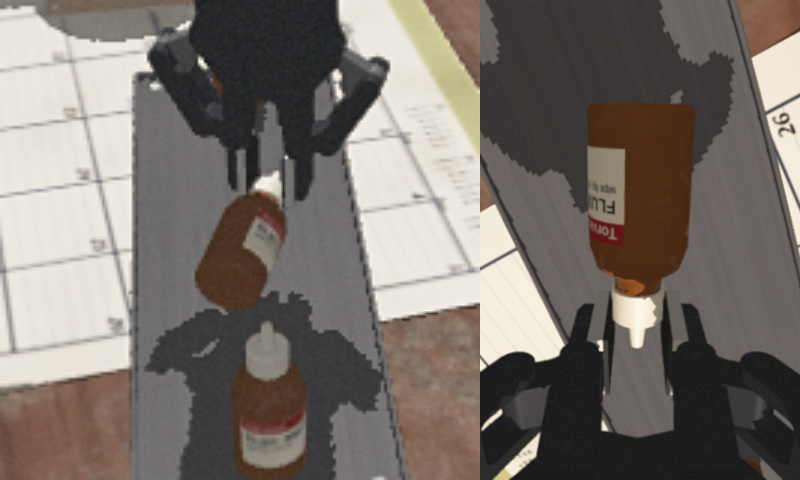

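The foot has left the floor: the bottle is lifted but hasn't pivoted, so the pad friction holds it. I'll lower it partway, then slacken the fingers in small steps so the foot swings down onto the floor.

Converted, 0.011 m is 0.11.

Emit:
drive_effector:
  steps: [0,0,0.11,0,0.15,0,0,0.11,0,0.15,0,0,0,0,0.21,0,0,0,0,0.21]

```text
t: 4.3
eef_pos: [0.5511, 0.3379, 0.028]
tool_rot: [-0.001, -0.483, 0.876, -0.0]
contact_force: [0.4, -0.0, -0.9]
gripper_width: 0.229
grasp_force: 19.6
```

Emit:
drive_effector:
  steps: [0,0,0,0,0.22,0,0,0,0,0.22]

```text
t: 4.5
eef_pos: [0.552, 0.3384, 0.0294]
tool_rot: [0.0, -0.483, 0.876, 0.0]
contact_force: [0.4, -0.0, -1.1]
gripper_width: 0.229
grasp_force: 19.6
```

Emit:
drive_effector:
  steps: [0,0,0,0,0.226,0,0,0,0,0.226]

```text
t: 4.7
eef_pos: [0.5519, 0.3382, 0.0295]
tool_rot: [0.0, -0.483, 0.876, 0.0]
contact_force: [0.2, -0.5, -1.6]
gripper_width: 0.228
grasp_force: 18.0
```

Emit:
drive_effector:
  steps: [0,0,0,0,0.229,0,0,0,0,0.229]

```text
t: 4.9
eef_pos: [0.5518, 0.3382, 0.0293]
tool_rot: [0.0, -0.483, 0.876, 0.0]
contact_force: [0.5, -0.0, -1.1]
gripper_width: 0.229
grasp_force: 13.8
```

Emit:
drive_effector:
  steps: [0,0,0,0,0.231,0,0,0,0,0.231]

```text
t: 5.1
eef_pos: [0.5517, 0.3382, 0.0292]
tool_rot: [-0.0, -0.483, 0.876, 0.0]
contact_force: [0.3, -0.0, -0.7]
gripper_width: 0.232
grasp_force: 11.1
```

Emit:
drive_effector:
  steps: [0,0,0,0,0.233,0,0,0,0,0.233]

```text
t: 5.3
eef_pos: [0.5517, 0.3382, 0.0292]
tool_rot: [-0.0, -0.483, 0.876, 0.0]
contact_force: [0.5, 0.2, -1.3]
gripper_width: 0.232
grasp_force: 8.7
```

```bash
python3 - <<'E'
from h import *
s=bot.read_camera("side");w=bot.read_camera("wrist")
cv2.imwrite("pics/b2.png",np.hstack([cv2.resize(s[170:330,200:360],(480,480)),cv2.resize(w[0:480,160:480],(320,480))]))
E
```

```text
(no output)
```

View pics/b2.png

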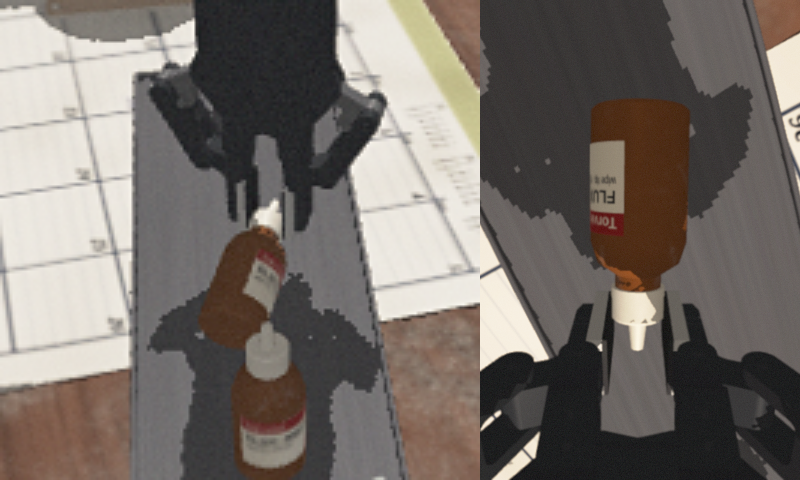

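Slackening works: the bottle now pivots, the foot is near the floor and the foot disc no longer faces the camera. I'll continue the arc at about 6 N.

Emit:
drive_effector:
  steps: [0,0,0,0,0.235,0,0,0,0,0.235]

```text
t: 5.6
eef_pos: [0.5517, 0.3381, 0.0292]
tool_rot: [-0.0, -0.483, 0.876, 0.0]
contact_force: [0.3, 0.4, -0.5]
gripper_width: 0.234
grasp_force: 6.4
```

Emit:
drive_effector:
  steps: [0.02,0,-0.04,0,0.235,0.022,0,-0.039,0,0.235,0.024,0,-0.038,0,0.235,0.026,0,-0.037,0,0.235,0.027,0,-0.036,0,0.235,0.029,0,-0.035,0,0.235,0,0,0,0,0.235,0,0,0,0,0.235]

```text
t: 6.4
eef_pos: [0.544, 0.3257, 0.0519]
tool_rot: [0.0, -0.483, 0.876, 0.0]
contact_force: [-0.2, -0.1, -0.8]
gripper_width: 0.233
grasp_force: 6.2
```

```bash
python3 - <<'E'
from h import *
s=bot.read_camera("side");w=bot.read_camera("wrist")
cv2.imwrite("pics/b3.png",np.hstack([cv2.resize(s[170:330,200:360],(480,480)),cv2.resize(w[0:480,160:480],(320,480))]))
E
```

```text
(no output)
```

View pics/b3.png

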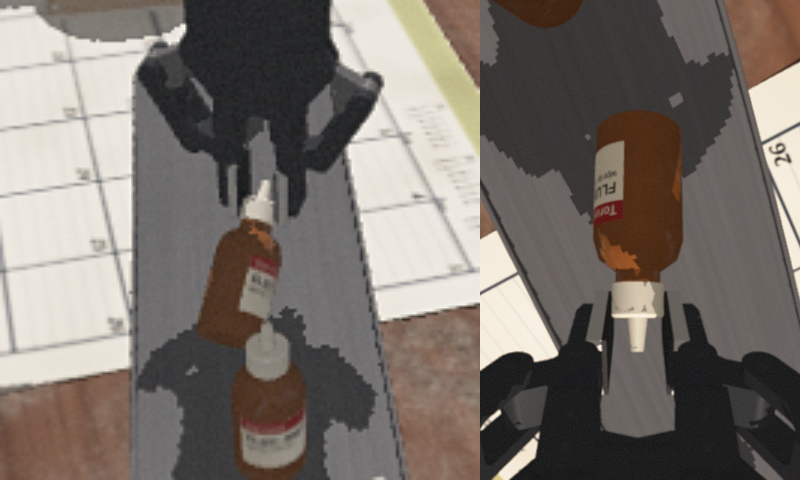

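It's pivoting with the foot on the floor, at about 30–35° now. Continuing the arc to about 60°.

Emit:
drive_effector:
  steps: [0,0,0,0,0.2365,0.038,0,-0.037,0,0.2365,0.041,0,-0.035,0,0.2365,0.043,0,-0.034,0,0.2365,0.045,0,-0.032,0,0.2365,0.048,0,-0.027,0,0.2365,0.049,0,-0.024,0,0.2365,0.05,0,-0.021,0,0.2365,0.05,0,-0.018,0,0.2365,0,0,0,0,0.2365,0,0,0,0,0.2365]

```text
t: 7.6
eef_pos: [0.5244, 0.2948, 0.0746]
tool_rot: [0.0, -0.483, 0.876, 0.0]
contact_force: [0.1, -0.6, -1.6]
gripper_width: 0.238
grasp_force: 2.0
```

```bash
python3 - <<'E'
from h import *
s=bot.read_camera("side");w=bot.read_camera("wrist")
cv2.imwrite("pics/b4.png",np.hstack([cv2.resize(s[170:330,200:360],(480,480)),cv2.resize(w[0:480,160:480],(320,480))]))
E
```

```text
(no output)
```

View pics/b4.png

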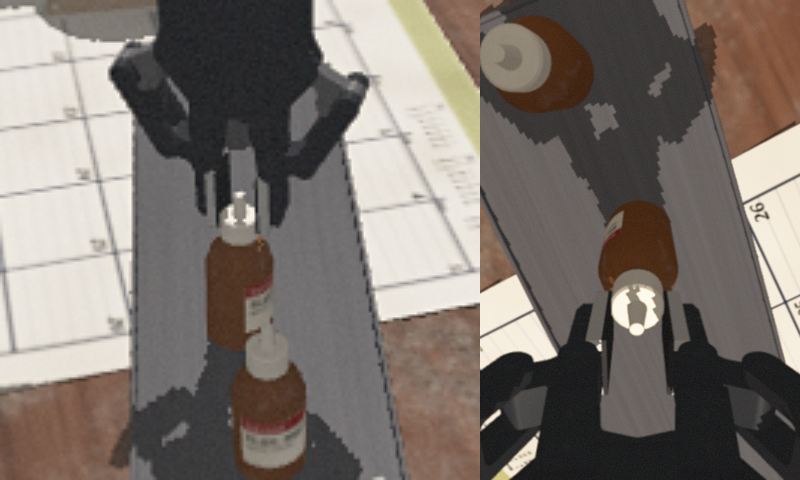

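The bottle is now near vertical and lightly held. I'll check the lean by comparing its foot (side pixel ~(279.3,285), front edge) with the grip position.

```bash
python3 - <<'E'
from h import *
np.set_printoptions(precision=4,suppress=True)
T=tool()
o,d=ray("side",(200+238/3,170+347/3)); P=o+d*(.003-o[2])/d[2]; k=d[:2]/np.linalg.norm(d[:2])
foot=P[:2]+.0185*k; print("foot centre if on floor",foot,"grip",T[:2,3],"lean in tool",(T[:3,:3].T@np.r_[T[:2,3]-foot,0]))
tip=tri(ray("side",(200+239/3,170+193/3)),ray("wrist",(160+155.5,329),T)); print("nozzle tip",tip)
c=plane("wrist",(160+157,300),.084,T); print("cap top centre",c)
E
```

```text
foot centre if on floor [0.5185 0.2916] grip [0.5244 0.2951] lean in tool [-0.0061 -0.0031  0.    ]
nozzle tip (array([0.5219, 0.2877, 0.1006]), [np.float64(4.040552066760835e-05), np.float64(4.040552066751184e-05)])
cap top centre [0.5203 0.2861 0.084 ]
```

It hangs essentially vertical (nozzle tip at 0.1006, so the foot is about 3 mm up). I'll grip firmly, lift a little, carry it to the midpoint and look before setting it down.

Converted, -0.00805 m is -0.0805, 0.00153 m is 0.0153.

Emit:
drive_effector:
  steps: [0,0,0,0,0.15,0,0,0,0,0.15,0,0,-0.05,0,0.15,-0.0805,0.0153,0,0,0.15,-0.0805,0.0153,0,0,0.15,-0.0805,0.0153,0,0,0.15,-0.0805,0.0153,0,0,0.15,-0.0805,0.0153,0,0,0.15,-0.0805,0.0153,0,0,0.15,-0.0805,0.0153,0,0,0.15,-0.0805,0.0153,0,0,0.15,0,0,0,0,0.15,0,0,0,0,0.15]
  grip_force: 20

```text
t: 9.0
eef_pos: [0.5483, 0.3558, 0.0793]
tool_rot: [-0.0, -0.483, 0.876, -0.0]
contact_force: [-0.1, -0.3, -1.7]
gripper_width: 0.226
grasp_force: 20.0
```

```bash
python3 - <<'E'
from h import *
s=bot.read_camera("side");w=bot.read_camera("wrist")
cv2.imwrite("pics/b5.png",np.hstack([cv2.resize(s[170:330,200:360],(480,480)),cv2.resize(w[0:480,160:480],(320,480))]))
E
```

```text
(no output)
```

View pics/b5.png

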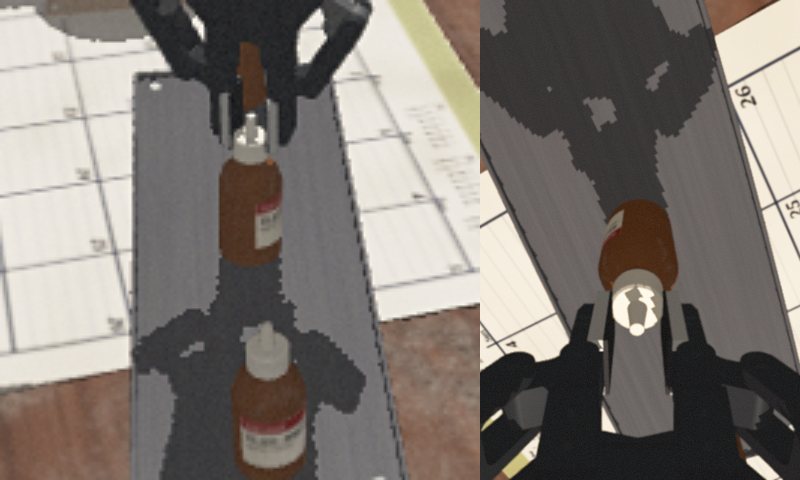

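The bottle is upright over the tray middle: nozzle tip at side (283.7,207.7) and wrist (317,331), foot front edge at side (283.3,257.7).

```bash
python3 - <<'E'
from h import *
np.set_printoptions(precision=4,suppress=True)
T=tool(); tip=tri(ray("side",(200+251/3,170+113/3)),ray("wrist",(317,331),T)); print("tip",tip)
z=tip[0][2]-.094; o,d=ray("side",(200+250/3,170+264/3)); P=o+d*(z-o[2])/d[2]; k=d[:2]/np.linalg.norm(d[:2])
print("foot",P[:2]+.0185*k,z,"ref neighbours mid by side", (plane("side",(279,164.3),.097)+plane("side",(289,278),.097))/2)
E
```

```text
tip (array([0.5459, 0.3487, 0.1059]), [np.float64(0.0001508610512831993), np.float64(0.0001508610512832433)])
foot [0.5421 0.3473] 0.011904731965585488 ref neighbours mid by side [0.545 0.349 0.097]
```

Emit:
drive_effector:
  steps: [0,0,0.02,0,0.15,0,0,0.02,0,0.15,0,0,0.015,0,0.15,0,0,0,0,0.15]

```text
t: 9.5
eef_pos: [0.5486, 0.3559, 0.0742]
tool_rot: [0.0, -0.483, 0.876, 0.0]
contact_force: [-0.9, 0.2, 0.6]
gripper_width: 0.224
grasp_force: 20.1
```

Contact has begun (force went from −1.7 to +0.6). I'll slacken, seat it flat, and then open a little.

Emit:
drive_effector:
  steps: [0,0,0.01,0,0.233,0,0,0.01,0,0.236,0,0,0.005,0,0.236,0,0,0,0,0.236]

```text
t: 9.9
eef_pos: [0.5486, 0.356, 0.0718]
tool_rot: [0.0, -0.483, 0.876, 0.0]
contact_force: [-1.2, -0.8, 5.1]
gripper_width: 0.232
grasp_force: 2.7
```

Emit:
drive_effector:
  steps: [0,0,0,0,0.25,0,0,0,0,0.27,0,0,0,0,0.32,0,0,0,0,0.4,0,0,0,0,0.5,0,0,0,0,0.5]

```text
t: 10.5
eef_pos: [0.5484, 0.3558, 0.0714]
tool_rot: [-0.0, -0.483, 0.876, 0.0]
contact_force: [0.5, -0.3, 0.1]
gripper_width: 0.499
grasp_force: 0.0
```

```bash
python3 - <<'E'
from h import *
s=bot.read_camera("side");w=bot.read_camera("wrist")
cv2.imwrite("pics/b6.png",np.hstack([cv2.resize(s[170:330,200:360],(480,480)),cv2.resize(w[0:480,160:480],(320,480))]))
E
```

```text
(no output)
```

View pics/b6.png

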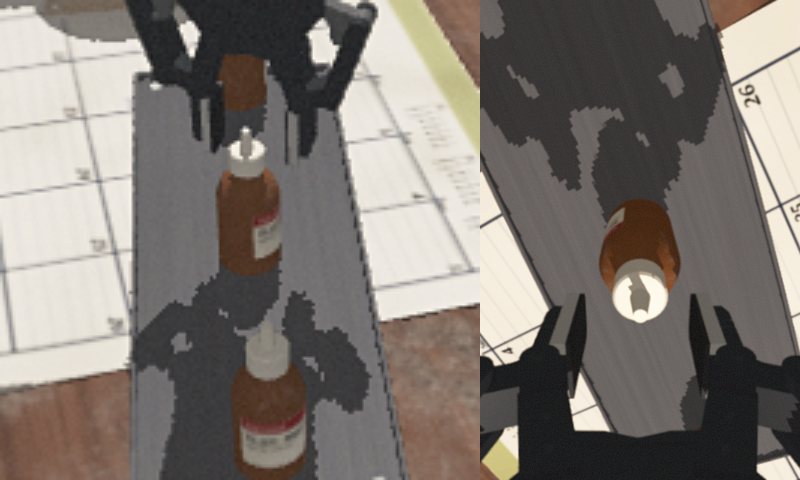

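The bottle stands released between the open fingers. Retreating straight up, then aside, to verify.

Converted, -0.03 m is -0.3, 0.022 m is 0.22.

Emit:
drive_effector:
  steps: [0,0,-0.1,0,0.5,0,0,-0.2,0,0.5,0,0,-0.3,0,0.5,0,0,-0.3,0,0.5,0,0,-0.3,0,0.5,0,0,-0.3,0,0.5,0.14,0.22,0,0,0.5,0.14,0.22,0,0,0.5,0.14,0.22,0,0,0.5,0.14,0.22,0,0,0.5,0.14,0.22,0,0,0.5,0.14,0.22,0,0,0.5,0,0,0,0,0.5]

```text
t: 11.9
eef_pos: [0.3885, 0.356, 0.2224]
tool_rot: [-0.0, -0.485, 0.875, 0.0]
contact_force: [0.6, 0.4, 0.9]
gripper_width: 0.503
grasp_force: 0.0
```

```bash
python3 - <<'E'
from h import *
s=bot.read_camera("side");t=bot.read_camera("top")
cv2.imwrite("pics/top9.png",t)
c=lambda im,x,y,w,h,k:cv2.resize(im[y:y+h,x:x+w],None,fx=k,fy=k,interpolation=cv2.INTER_CUBIC)
cv2.imwrite("pics/b7.png",np.hstack([c(t,205,170,230,160,2)[:,:460],c(s,230,150,100,160,2)]))
E
```

```text
(no output)
```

View pics/b7.png

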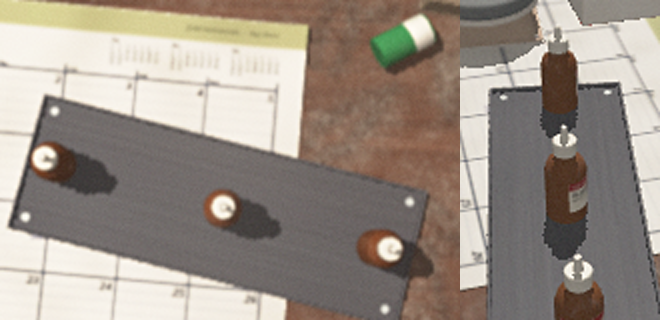

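All three bottles stand, with caps in top at about (227,249), (316,273.5) and (400,294.5); the cell is unmoved. One last check of line and spacing.

```bash
python3 - <<'E'
from h import *
np.set_printoptions(precision=4,suppress=True)
t=cv2.imread("pics/top9.png");P=[]
for x,y in((228,249),(316,273),(399,294)):
    r=t[y-9:y+10,x-9:x+10].astype(int); m=((r.min(2)>150)).astype('uint8')
    n,l,st,c=cv2.connectedComponentsWithStats(m); i=1+np.argmin([np.hypot(*(c[j]-9))+(st[j,4]<25)*99 for j in range(1,n)])
    px=c[i]+[x-9,y-9]; P.append(plane("top",px,.087)[:2]); print(px,st[i,4],P[-1])
L,M,Rr=P; u=(L-Rr)/np.linalg.norm(L-Rr); e=M-(L+Rr)/2; print("along",e@u,"across",e@[-u[1],u[0]])
E
```

```text
[226.2796 248.4301] 93 [0.582  0.5102]
[315.88 273.05] 100 [0.5419 0.3449]
[399.2621 293.9417] 103 [0.5085 0.1916]
along -0.0066209621557335434 across 0.0018857088721566339
```

```bash
python3 - <<'E'
from h import *
np.set_printoptions(precision=4,suppress=True)
s=bot.read_camera("side"); P=[]
for x,y in((279,168),(282,218),(289,282)):
    r=s[y-12:y+16,x-14:x+15].astype(int); m=((r.min(2)>120)).astype('uint8')
    # nozzle tip: topmost pixel of narrow bright column near the middle
    c=s[y-12:y+6,x-3:x+4].astype(int); print(c.min(2).max(1))
M=plane("side",(282.5,213.5),.097);L=plane("side",(279,164.3),.097);Rr=plane("side",(289,278),.097)
u=(L-Rr)[:2]/np.linalg.norm((L-Rr)[:2]); e=(M-(L+Rr)/2)[:2]; print(M,L,Rr,"along",e@u,"across",e@[-u[1],u[0]])
E
```

```text
[216 215 216 218 218 221 221 221 224 201 198 227 228 229 230 141 121 122]
[ 58  61  62  59  60  57 147 245 161 127 136 241 235 228 229 233 239 155]
[116 117 114 118 115 117 113 214 241 220 155 244 236 236 236 234 238 237]
[0.5428 0.3452 0.097 ] [0.5815 0.5065 0.097 ] [0.5085 0.1915 0.097 ] along -0.004253840557395129 across 0.001321792916817656
```

Both views put it about 4–6 mm short of the midpoint. There's plenty of time, so I'll regrip the cap, shift it 5 mm and set it down again.

Converted, 0.03 m is 0.3, -0.0228 m is -0.228.

Emit:
drive_effector:
  steps: [-0.12,-0.228,0,0,0.5,-0.12,-0.228,0,0,0.5,-0.12,-0.228,0,0,0.5,-0.12,-0.228,0,0,0.5,-0.12,-0.228,0,0,0.5,-0.12,-0.228,0,0,0.5,0,0,0,0,0.5,0,0,0.3,0,0.5,0,0,0.3,0,0.5,0,0,0.3,0,0.5,0,0,0.3,0,0.5,0,0,0.2,0,0.5,0,0,0.06,0,0.5,0,0,0,0,0.5]

```text
t: 13.45
eef_pos: [0.5458, 0.3428, 0.0748]
tool_rot: [-0.001, -0.483, 0.876, -0.0]
contact_force: [0.0, -0.2, -0.0]
gripper_width: 0.497
grasp_force: 0.0
```

```bash
python3 - <<'E'
from h import *
np.set_printoptions(precision=4,suppress=True)
T=tool();w=bot.read_camera("wrist")
r=w[220:345,290:350].astype(int);m=(r.min(2)>150).astype('uint8');n,l,st,c=cv2.connectedComponentsWithStats(m);i=1+st[1:,4].argmax()
px=c[i]+[290,220];P=plane("wrist",px,.087,T);print(T[:3,3],px,st[i],P,T[:3,:3].T@(P-T[:3,3]))
E
```

```text
[0.5458 0.3428 0.0748] [328.9212 321.7035] [  16   79   44   46 1130] [0.5421 0.3431 0.087 ] [ 0.0017  0.0033 -0.0122]
```

The rows are not in the units I measure in: shifts go in units of 100 mm and turns go in units of 0.05 rad. I convert before sending: -0.004 m is -0.04, 0.0033 m is 0.033.

Emit:
drive_effector:
  steps: [0.01,0.033,0,0,0.4,0,0,0,0,0.3,0,0,0,0,0.26,0,0,0,0,0.24,0,0,0,0,0.2,0,0,0,0,0.2,0,0,-0.04,0,0.2,-0.025,0.003,0,0,0.2,-0.03,0.003,0,0,0.2,0,0,0,0,0.2]
  grip_force: 20

```text
t: 14.5
eef_pos: [0.5452, 0.3495, 0.0792]
tool_rot: [-0.0, -0.483, 0.876, 0.0]
contact_force: [-0.3, -0.5, -0.8]
gripper_width: 0.227
grasp_force: 19.6
```

Emit:
drive_effector:
  steps: [0,0,0.02,0,0.2,0,0,0.015,0,0.2,0,0,0,0,0.2]

```text
t: 14.8
eef_pos: [0.5453, 0.3494, 0.0763]
tool_rot: [0.0, -0.483, 0.876, 0.0]
contact_force: [-1.0, 0.3, 2.3]
gripper_width: 0.222
grasp_force: 19.9
```

Contact made at the new spot; slacken, release and retreat.

Emit:
drive_effector:
  steps: [0,0,0.005,0,0.233,0,0,0.005,0,0.236,0,0,0,0,0.236,0,0,0,0,0.25,0,0,0,0,0.27,0,0,0,0,0.32,0,0,0,0,0.4,0,0,0,0,0.5,0,0,0,0,0.5]

```text
t: 15.7
eef_pos: [0.5452, 0.349, 0.0749]
tool_rot: [-0.0, -0.483, 0.876, -0.0]
contact_force: [0.1, 0.6, -0.9]
gripper_width: 0.499
grasp_force: 0.0
```

Emit:
drive_effector:
  steps: [0,0,-0.1,0,0.5,0,0,-0.2,0,0.5,0,0,-0.3,0,0.5,0,0,-0.3,0,0.5,0,0,-0.3,0,0.5,0,0,-0.3,0,0.5,0.14,0.22,0,0,0.5,0.14,0.22,0,0,0.5,0.14,0.22,0,0,0.5,0.14,0.22,0,0,0.5,0.14,0.22,0,0,0.5,0.14,0.22,0,0,0.5,0,0,0,0,0.5]

```text
t: 17.0
eef_pos: [0.3853, 0.349, 0.2259]
tool_rot: [-0.0, -0.485, 0.875, 0.0]
contact_force: [0.0, 1.8, -0.1]
gripper_width: 0.499
grasp_force: 0.0
```

```bash
python3 - <<'E'
from h import *
np.set_printoptions(precision=4,suppress=True)
t=bot.read_camera("top");s=bot.read_camera("side");cv2.imwrite("pics/s10.png",s);P=[]
for x,y in((228,249),(315,272),(399,294)):
    r=t[y-9:y+10,x-9:x+10].astype(int); m=((r.min(2)>150)).astype('uint8')
    n,l,st,c=cv2.connectedComponentsWithStats(m); i=1+np.argmin([np.hypot(*(c[j]-9))+(st[j,4]<25)*99 for j in range(1,n)])
    px=c[i]+[x-9,y-9]; P.append(plane("top",px,.087)[:2]); print(px,st[i,4],P[-1])
L,M,Rr=P; u=(L-Rr)/np.linalg.norm(L-Rr); e=M-(L+Rr)/2; print("along",e@u,"across",e@[-u[1],u[0]])
h=cv2.cvtColor(s,cv2.COLOR_BGR2HSV)[195:290,255:315]
m=((h[...,0]<16)&(h[...,1]>90)&(h[...,2]>30)).astype('uint8');n,l,st,c=cv2.connectedComponentsWithStats(m);i=1+st[1:,4].argmax();print("side amber box",st[i]+[255,195,0,0,0])
E
```

```text
[226.234  248.3936] 94 [0.5821 0.5103]
[313.7245 271.9388] 98 [0.5439 0.3489]
[399.2621 293.9417] 103 [0.5085 0.1916]
along -0.0023425274260991066 across 0.0009469238601659967
side amber box [273 225  21  35 539]
```

```bash
python3 -c "
from station import bot; print(bot.hand_in())"
```

```text
the job is handed in; nothing more can be done
None
```

The fallen bottle is standing upright on the tray floor and released, measured about 2 mm from the midpoint and 1 mm off the line of its neighbours; both neighbours still stand where they were, the battery looked unmoved when last checked, and the job was handed in at about 17 s.

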